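# Open the sample tote's spring gate and hold it wide

### The arm

A 6-joint arm with a two-finger parallel gripper is mounted at the origin on the work surface. World frame = base frame: x ahead of the robot, y to its left, z up, the work surface at z = 0. Lengths are in mm, angles in rad, forces in N, time in s.
With the tool pointing down it reaches from about 300 to 775 mm from the base axis. Payload 14.6 kg.
Tool frame: the origin (TCP) lies midway between the tips of the shut fingers; the grasp point (between the pads) lies 19 mm behind it; z points along the fingers, y is the direction in which the jaws open and shut (so a half turn about z gives the same grasp; the last joint's range is limited). The gripper opens to 94 mm and grips with 3 to 60 N. Pads are 16 mm wide; open, the fingers measure 119 mm over their backs; the gripper's body (75 mm by 177 mm) begins 78 mm behind the grasp point.
Start: joints at [-0.067, 0.3, 1.521, -0, 1.321, -0.067], TCP at [549.99, -0.002, 205.446] pointing down, gripper open.
Joint ranges: [-3.03, 3.03], [-0.79, 2.21], [0.23, 2.52], [-1.04, 4.18], [0, 3.07], [-2.55, 2.55]. Speed limits (rad/s): [2.22, 2.22, 2.57, 3.14, 3.14, 3.14].

### API

Orientations are given as [roll, pitch, yaw] about the fixed x, y, z axes, in that order (R = Rz(yaw) Ry(pitch) Rx(roll)).
In Python, from cell import manip gives the robot as it stands.
- The arm moves only by the tool play_rows, never from a script. Its argument "commands" is a list of rows, each an object of numbers: "x", "y", "z": the shift along the tool's x, y, z in m; "wx", "wy", "wz": the turn, a rotation vector about the tool's x, y, z in degrees; "grip": the opening, from 0 (shut) to 1 (fully open). In form: [{"x": .., "y": .., "z": .., "wx": .., "wy": .., "wz": .., "grip": ..}, ...]. A call has 1 to 20 rows; each row shifts and turns the commanded pose from where the row before left it, along the tool's axes as they then stand; what a row does not reach is not made up. A row lasts 1/8 s, in which the tool goes at most 62.5 mm and 10.7 degrees, less where a joint would pass 70% of its speed; a pose out of reach is approached as far as the arm can. A call is refused whole if a number of a shift passes 0.0625 or a number of a turn 10.7, either way. A call with a gripper value outside its range is refused whole. The fingers move at their own pace and stop on an object; "squeeze" is the grip in N (left out, the last holds). Time passes only in rows, so rows that do not move let the fingers close. It gives the time, the measured TCP pose, the force and the opening at its end, in the units of the state.
- manip.read_state(): the state, without advancing time (a new reading comes with each control period).
- manip.camera(name): name is "scene" or "side" or "wrist"; returns (picture, depth): 400x640x3 uint8, red, green, blue; 400x640 float32, mm along the optical axis (not along the pixel's ray), 0 where there is no reading.
- manip.camera_info(name): a dict with "intrinsics" (3x3 intrinsics, pixels), "camera_from_world" (4x4, takes a point from world to camera coordinates); the wrist camera has in their place "tool_from_camera" (4x4, takes a point from camera to tool coordinates, whose origin is the TCP and whose axes are the flange's). Camera axes: x right, y up, looking along -z (the intrinsics and any distortion apply to the point x, -y, -z); pixel columns grow to the right and rows downward; lengths in mm; the calibration is good to about 2 mm. A picture is of the moment at which its call begins: read the wrist's pose just before it. camera_info takes no time and is no camera call.
- manip.sign_off(): hands the job in, once; it reports no verdict.
The state is a dict: "clock": time; "joints": joint angles; "qd": joint speeds; "effort": joint torques, N m; "eef_pos": TCP position; "eef_rot": TCP orientation; "wrist_force": force on the tool from outside, world axes, zero at the start; "moment": the same for the moment, N m; "finger_gap": finger opening in mm.
Only numpy, scipy, OpenCV 4.12 (cv2) and the standard library are available. Lean on these libraries where they do the work, as an engineer would, in place of code of your own. Each camera call takes 0.05 s, during which the arm holds its last target.

### The job

A colleague is about to slide the rack of tubes out of the transport tote, so open the tote's gate for them. First pinch the two side buttons of the safety clip on the corner post until its hasp springs up; then squeeze the two paddles of the gate's handle together to draw the bolt and, with the handle squeezed, pull the gate outward past its half-open check to nearly a right angle. The gate closes itself, so finish while still holding it wide open and still with the gripper; do not shift the racks or the other things on the bench.

Things in the scene. Friction and masses are not known exactly. Their poses are not given: they have to be found in the camera images.
- tote: White plastic transport tote, 95 mm high, aluminium corner posts, fixed to the bench; place and yaw vary. Origin on the bench under the middle of the closed gate; +x runs from the gate into the tote (270 mm long), +y along the closed gate from latch post (114 mm high) to hinge post (100 mm), z up. The gate is the end wall at x = -12 mm and opens outward, to -x.
- clip_grip (a point): Middle of the safety clip on the latch post, between its two steel buttons, 138 mm up (height to pinch); axes as the tote's. Buttons face the tote's -x and +x: outer faces 42 mm apart (30 pinched), 18 mm wide, 118 to 158 mm up, on a grey block 26 x 24 mm. Post top at 114 mm: keep fingertips above. 4 to 9 N on each button.
- clip_button (a joint): Travel of the clip's buttons, m: 0 out, 0.006 fully pinched. Both move in together and spring back out when let go. At about 0.0055 they free the hasp.
- hasp (a joint): Angle of the safety hasp, rad: 0 = down in front of the gate's free end (gate locked); springs up by itself to 1.45 when the clip is fully pinched, and stays up. It rises beside the clip on the gate's side: when up it stands 15 to 45 mm from clip_grip towards the hinge, to 148 mm above the bench.
- hasp_tip (a point): Middle of the hasp's free edge, 26 mm from its pivot; 119 mm above the bench when down, about 145 mm when up.
- handle_grip (a point): Middle of the gate's squeeze handle, between its two upright steel paddles, 131 mm up (height to grip). Moves with the gate: y along the gate to the hinge, x square to it (tote's axes when shut). Paddles at its +y and -y: outer faces 48 mm apart (30 squeezed), 22 mm wide, 107 to 154 mm up, a fixed 10 mm stem between. Saddle under them at 106 mm: keep fingertips above. 4 to 9 N on each paddle.
- paddle (a joint): Travel of the handle's paddles, m: 0 out, 0.009 fully squeezed. Both move in together and spring back when let go. The bolt at the gate's end is clear of its strike above about 0.007; keep the handle squeezed until the gate has left the post.
- gate_hinge (a point): Point on the gate's upright hinge axis, at the height of handle_grip (84 mm from it, measured level).
- gate (a joint): Opening of the gate, rad: 0 shut, stop at 1.5; opening turns it clockwise from above. A spring with a soft damper always pulls it shut (2 N at the handle when wide). At 0.5 to 0.8 a spring ball under it rides over a ridge, the half-open check (6 to 7 N at the handle). Let go beyond, it swings back and rests at the check, about 0.77.
- gate_leaf: The gate itself with its handle: aluminium frame with a clear pane, 170 mm long, 12 mm thick, 98 mm high without the handle. Origin on the hinge axis at bench height, axes as handle_grip.
- rack_inside: Tube rack standing in the tote, 210 x 114 x 46 mm, capped tubes up to 60 mm; origin at the middle of its underside. Leave alone.
- rack_bench: Tube rack on the bench beside the tote, on its latch side, 210 x 114 x 46 mm; origin at the middle of its underside. Leave alone.
- pipette: Hand pipette lying on the bench, 270 mm long, 26 mm high; origin near its middle on the bench. Leave alone.
- reagent: Reagent bottle standing on the bench, 68 mm across, 160 mm high; origin at its foot. Leave alone.
- beaker: Small glass beaker standing on the bench, 68 mm across, 85 mm high; origin at its foot. Leave alone.

How it is judged (in metres and radians):
On the way, in this order (a step that is already met when the one before it is completed fails the run):
1. the safety clip is pinched and its hasp has sprung up, the gate still shut (value of joint hasp above 1 rad and value of joint gate below 0.1 rad), for 0.1 s.
2. the handle's paddles are squeezed by the fingers so that the bolt is drawn, the gate still at the post (value of joint paddle above 0.007 m and contact force between the fingers and gate_leaf above 2 N and value of joint gate below 0.25 rad), for 0.05 s.
3. the gate has swung past its half-open check (value of joint gate above 0.95 rad), for 0.05 s.
At the end, for the whole second after the job is handed in: The gate stands still, opened more than 1.15 rad (66 degrees), held there by the gripper's fingers (more than 1 N on the gate or its handle); the hasp is still up (value of joint gate above 1.15 rad and velocity of joint gate between -0.1 and 0.1 rad/s and contact force between the fingers and gate_leaf above 1 N and value of joint hasp above 1 rad); the arm keeps its last pose, push and grip.
It fails at once if the rack in the tote was shifted (distance of rack_inside from where it was at the start of the episode above 0.02 m).
It fails at once if a thing on the bench was shifted or tipped (distance of any of rack_bench, pipette, reagent, beaker from where it was at the start of the episode above 0.025 m or angle between any of reagent, beaker's own z axis and vertical above 0.35 rad).
It also fails if it takes over 43 s, if anything falls off the work surface, if the arm or the gripper's body presses on something with over 40 N, if the wrist force passes 120 N, or if a joint passes its speed limit or range.

## Working session

There is one attempt and no reset: what is moved stays moved. The work goes in short steps, Python scripts to look and compute and a tool call to move; the robot and the scene stay as the last step left them, time stands still between calls to the robot, and variables do not carry over. Pictures are saved under pics/ and viewed, and the job is handed in when it is done.

Besides the shell and the picture viewer there is one more tool, called after ">>>" as name([rows], argument=value, ...), one row to a line, values as JSON. play_rows: Moves the arm, as the interface text tells. Its arguments: {"type":"object","properties":{"commands":{"type":"array"},"squeeze":{"type":"number"}},"required":["commands"]}

```bash
ls; mkdir -p pics; python3 - <<'E'
from cell import manip
import cv2,numpy as np
s=manip.read_state();print(s)
for n in ["scene","side","wrist"]:
    i=manip.camera_info(n);print(n,i)
    p,d=manip.camera(n);cv2.imwrite(f"pics/{n}0.png",p[:,:,::-1]);np.save(f"pics/{n}0.npy",d)
E
```

```text
pics
{'clock': 0.0, 'joints': array([-6.66346780e-02,  3.00472109e-01,  1.52157012e+00, -1.90525018e-05,
        1.32073226e+00, -6.66167422e-02]), 'qd': array([-0.00192413,  0.00051691,  0.00113502, -0.00132995, -0.00062224,
       -0.00234098]), 'effort': array([-1.53750298e-03, -5.31805658e+01, -3.52735734e+01,  7.07558286e-02,
        2.43994006e-02, -4.79655944e-05]), 'eef_pos': array([ 5.49732376e+02, -9.15390181e-03,  2.04890425e+02]), 'eef_rot': array([-3.14041221e+00, -6.02586101e-05,  1.57078308e+00]), 'wrist_force': array([-0.46008226,  0.92942289,  0.87642466]), 'moment': array([ 0.03465131,  0.03037949, -0.00161011]), 'finger_gap': 93.9448586985159}
scene {'intrinsics': array([[438.82611635,   0.        , 321.64002388],
       [  0.        , 438.82611635, 204.23861585],
       [  0.        ,   0.        ,   1.        ]]), 'camera_from_world': array([[ 7.03083482e-01,  7.11006371e-01, -1.19815877e-02,
        -4.09383729e+02],
       [-3.82009530e-01,  3.91856975e-01,  8.36968835e-01,
         1.15747129e+02],
       [ 5.99785242e-01, -5.83881881e-01,  5.47119376e-01,
   
[... 485 characters left out ...]
2.71702415e-01, -7.10004987e-01,  6.49669697e-01,
        -6.55973359e+02],
       [ 0.00000000e+00,  0.00000000e+00,  0.00000000e+00,
         1.00000000e+00]])}
wrist {'intrinsics': array([[331.52237786,   0.        , 322.45003716],
       [  0.        , 331.52237786, 198.65452943],
       [  0.        ,   0.        ,   1.        ]]), 'tool_from_camera': array([[ 9.27021131e-04,  9.64221353e-01,  2.65096819e-01,
         7.74664499e+01],
       [ 9.99999552e-01, -9.44676461e-04, -6.08966214e-05,
         1.05500950e+00],
       [ 1.91712903e-04,  2.65096757e-01, -9.64221796e-01,
        -1.80206191e+02],
       [ 0.00000000e+00,  0.00000000e+00,  0.00000000e+00,
         1.00000000e+00]])}
```

View pics/scene0.png

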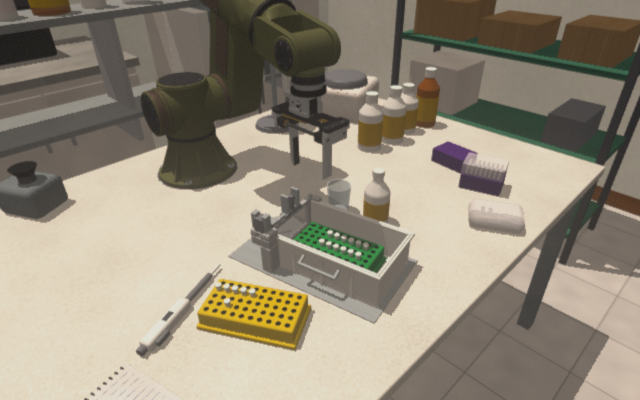

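View pics/side0.png

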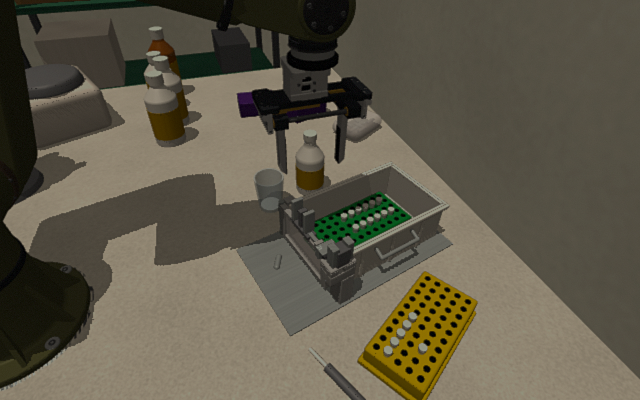

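View pics/wrist0.png

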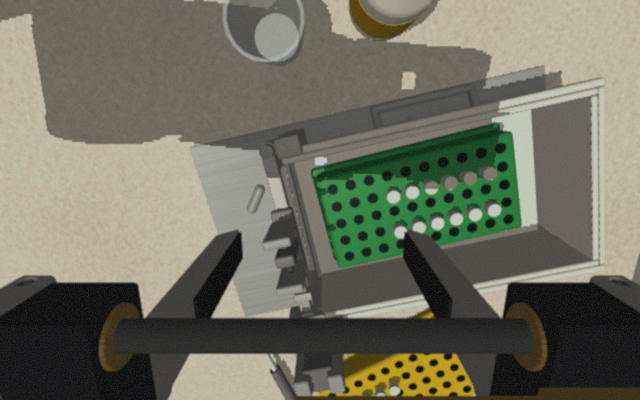

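```bash
cat > h.py <<'E'
import numpy as np,cv2
from scipy.spatial.transform import Rotation as R
from cell import manip
def cloud(name,d,pose=None):
    i=manip.camera_info(name);K=i["intrinsics"]
    v,u=np.mgrid[0:400,0:640]
    x=(u-K[0,2])/K[0,0]*d;y=-(v-K[1,2])/K[1,1]*d
    P=np.stack([x,y,-d,np.ones_like(d)],-1).reshape(-1,4)
    if name=="wrist":
        T=np.eye(4);T[:3,:3]=R.from_euler("xyz",pose[1]).as_matrix();T[:3,3]=pose[0]
        M=T@i["tool_from_camera"]
    else: M=np.linalg.inv(i["camera_from_world"])
    Q=(P@M.T)[:,:3].reshape(400,640,3);Q[d<=0]=np.nan
    return Q
def pix(name,p,pose=None):
    i=manip.camera_info(name);K=i["intrinsics"]
    if name=="wrist":
        T=np.eye(4);T[:3,:3]=R.from_euler("xyz",pose[1]).as_matrix();T[:3,3]=pose[0]
        M=np.linalg.inv(T@i["tool_from_camera"])
    else: M=i["camera_from_world"]
    q=M@np.append(p,1);return K[0,0]*q[0]/-q[2]+K[0,2],K[1,1]*q[1]/q[2]+K[1,2]
E
python3 - <<'E'
from h import *
pose=([549.73,0,204.89],[-3.1404,0,1.5708])
ims=[];C={}
for n in ["scene","side","wrist"]:
    Q=cloud(n,np.load(f"pics/{n}0.npy"),pose);C[n]=Q
    print(n,"bench med",np.nanmedian(Q[...,2]))
    # topdown map of points
    im=np.zeros((600,700,3),np.uint8)
    q=Q.reshape(-1,3);q=q[np.isfinite(q).all(1)]
    # x 400..750, y -200..150 2px/mm
    for a,b,c in q[np.argsort(q[:,2])]:
        if c>170: continue
        X=int((a-400)*2);Y=int((150-b)*2)
        if 0<=X<700 and 0<=Y<600:
            col=cv2.applyColorMap(np.uint8([[np.clip(c*1.5,0,255)]]),cv2.COLORMAP_JET)[0,0].tolist()
            cv2.circle(im,(X,Y),1,col,-1)
    cv2.imwrite(f"pics/top_{n}.png",im)
p=cv2.imread("pics/scene0.png")[170:290,220:340];cv2.imwrite("pics/sc_crop.png",cv2.resize(p,None,fx=5,fy=5,interpolation=2))
p=cv2.imread("pics/side0.png")[180:310,260:400];cv2.imwrite("pics/si_crop.png",cv2.resize(p,None,fx=4.5,fy=4.5,interpolation=2))
E
```

```text
scene bench med 0.9744748744142271
side bench med 0.9384681382471172
wrist bench med 11.215024379254459
```

View pics/top_scene.png

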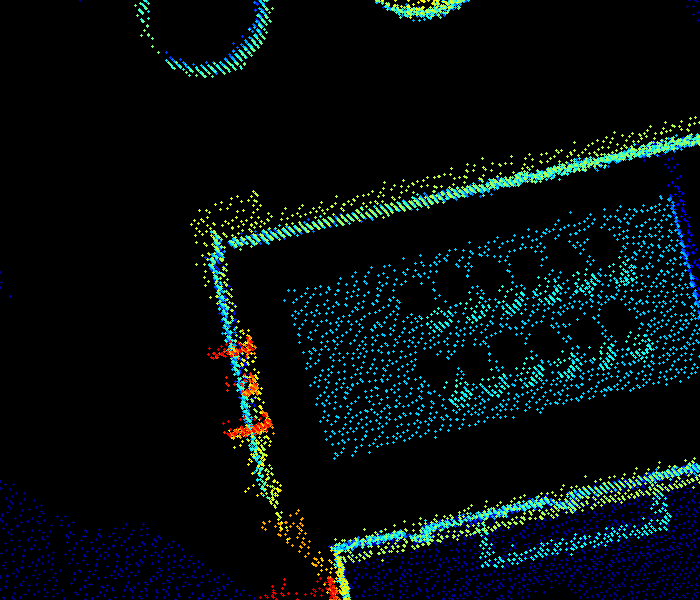

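View pics/top_side.png

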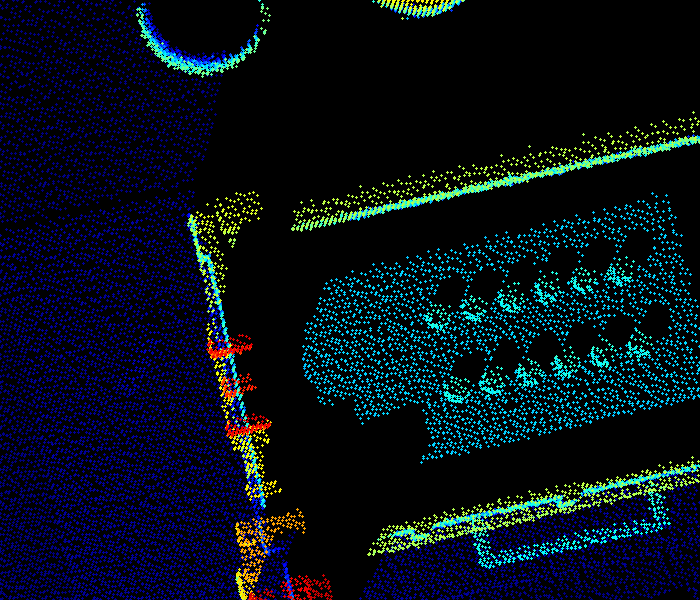

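View pics/sc_crop.png

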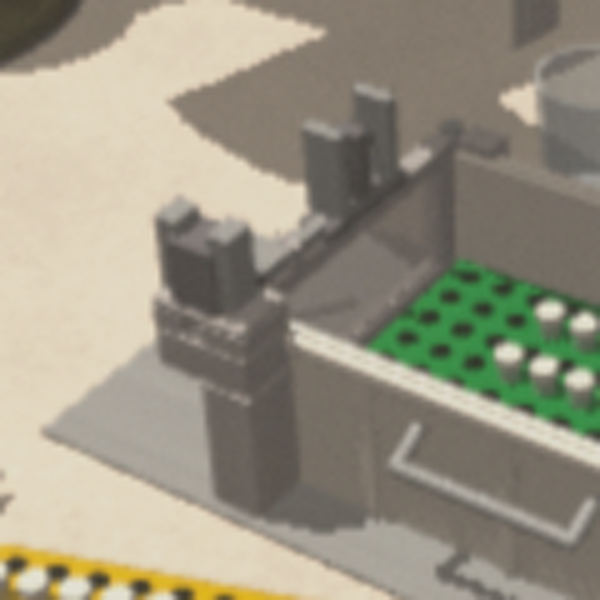

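View pics/si_crop.png

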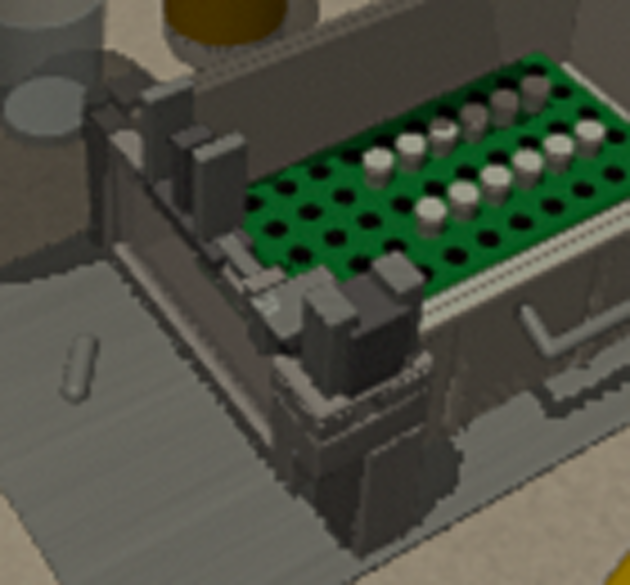

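View pics/top_wrist.png

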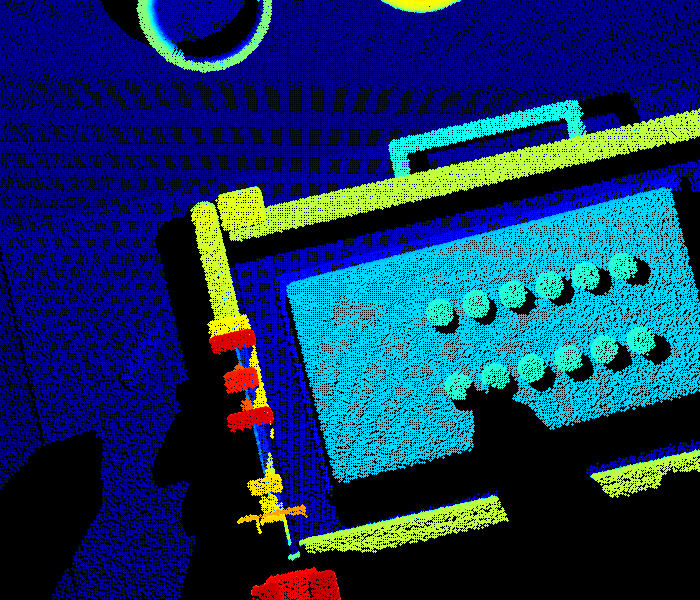

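```bash
python3 - <<'E'
from h import *
pose=([549.73,0,204.89],[-3.1404,0,1.5708])
for n in ["scene","side","wrist"]:
    Q=cloud(n,np.load(f"pics/{n}0.npy"),pose).reshape(-1,3);Q=Q[np.isfinite(Q).all(1)]
    # long wall on latch... use rim z 88-97, hinge side wall
    t0=np.radians(12)
    def sel(m): return Q[m]
    # yaw: hinge side wall top line
    W=Q[(Q[:,0]>550)&(Q[:,0]<740)&(abs(Q[:,1]-(36+(Q[:,0]-530)*np.tan(t0)))<15)&(Q[:,2]>85)&(Q[:,2]<100)]
    k=np.polyfit(W[:,0],W[:,1],1) if len(W)>50 else [0]
    k=cv2.fitLine(W[:,:2].astype(np.float32),cv2.DIST_HUBER,0,.01,.01).ravel() if len(W)>50 else None
    yaw=np.arctan2(k[1],k[0]);print(n,"wall yaw deg",np.degrees(yaw),len(W))
    # paddles
    H=Q[(Q[:,0]>490)&(Q[:,0]<545)&(Q[:,1]>-80)&(Q[:,1]<0)&(Q[:,2]>115)&(Q[:,2]<160)]
    Cc=Q[(Q[:,0]>500)&(Q[:,0]<590)&(Q[:,1]>-185)&(Q[:,1]<-120)&(Q[:,2]>120)&(Q[:,2]<162)]
    for nm,S in (("handle",H),("clip",Cc)):
      for zmin in (120,150):
        s=S[S[:,2]>zmin]
        c,sn=np.cos(np.radians(12.5)),np.sin(np.radians(12.5))
        a=s[:,0]*c+s[:,1]*sn;b=-s[:,0]*sn+s[:,1]*c
        pa=np.percentile(a,[1,5,95,99]).round(1);pb=np.percentile(b,[1,5,95,99]).round(1)
        m=((pa[0]+pa[3])/2,(pb[0]+pb[3])/2)
        print(nm,zmin,len(s),pa,pb,"z",np.percentile(s[:,2],[1,99]).round(1),"ctr",np.round([m[0]*c-m[1]*sn,m[0]*sn+m[1]*c],1))
E
```

```text
scene wall yaw deg 12.7500515 466
handle 120 270 [486.9 488.8 508.7 509.7] [-179.6 -178.6 -134.4 -132. ] z [121.2 155. ] ctr [520.2 -44.3]
handle 150 53 [486.8 487.8 507.8 508.8] [-178.9 -178.5 -133.  -131.9] z [150.3 155.3] ctr [519.6 -44. ]
clip 120 366 [481.6 484.2 522.3 523.3] [-279.3 -278.3 -257.9 -238.7] z [120.3 159.6] ctr [ 546.6 -144.1]
clip 150 126 [482.  483.8 521.8 523.3] [-277.7 -276.4 -259.1 -256.5] z [150.2 160. ] ctr [ 548.5 -152. ]
side wall yaw deg 12.491504 584
handle 120 452 [487.2 487.8 507.4 508.4] [-178.3 -177.5 -132.8 -130.3] z [120.6 155.2] ctr [519.4 -42.9]
handle 150 103 [487.3 488.2 507.  508.4] [-177.7 -176.8 -130.5 -129.7] z [150.3 155.7] ctr [519.3 -42.3]
clip 120 688 [480.2 480.6 518.8 520.9] [-277.6 -277.1 -239.4 -233.1] z [120.4 159.6] ctr [ 544. -141.]
clip 150 269 [480.3 480.8 519.5 520.8] [-276.3 -274.5 -257.3 -255.3] z [150.1 159.9] ctr [ 546.2 -151.2]
wrist wall yaw deg 12.794875 3670
handle 120 1874 [489.3 490.8 510.1 510.5] [-174.9 -172.9 -128.3 -128.1] z [120.8 156. ] ctr [520.8 -39.7]
handle 150 626 [489.1 490.4 509.6 510.3] [-175.5 -174.5 -128.5 -128.2] z [150.4 156.4] ctr [520.7 -40.1]
clip 120 1922 [482.8 484.6 523.2 523.9] [-274.3 -270.8 -252.1 -251.6] z [127.3 160. ] ctr [ 548.3 -147.8]
clip 150 1141 [482.8 484.8 522.5 523.8] [-274.8 -272.  -254.3 -252.9] z [150.1 160.1] ctr [ 548.5 -148.7]
```

>>> play_rows([
  {"x":-0.03,"wz":-6.3},
  {"x":-0.04,"wz":-6.3},
  {"x":-0.04,"y":0.01},
  {"x":-0.03,"y":0.013},
  {"x":-0.006,"y":0.008},
  {},
  {},
])

```text
$.commands[0]: bad value
```

>>> play_rows([
  {"x":0,"y":0,"z":0,"wx":0,"wy":0,"wz":-6.3,"grip":1},
  {"x":0,"y":0,"z":0,"wx":0,"wy":0,"wz":-6.3,"grip":1},
  {"x":-0.03,"y":-0.007,"z":0,"wx":0,"wy":0,"wz":0,"grip":1},
  {"x":-0.04,"y":-0.01,"z":0,"wx":0,"wy":0,"wz":0,"grip":1},
  {"x":-0.04,"y":-0.01,"z":0,"wx":0,"wy":0,"wz":0,"grip":1},
  {"x":-0.03,"y":-0.007,"z":0,"wx":0,"wy":0,"wz":0,"grip":1},
  {"x":-0.0065,"y":0,"z":0,"wx":0,"wy":0,"wz":0,"grip":1},
  {"x":0,"y":0,"z":0,"wx":0,"wy":0,"wz":0,"grip":1},
  {"x":0,"y":0,"z":0,"wx":0,"wy":0,"wz":0,"grip":1},
])

```text
clock: 1.27
eef_pos: [548.9, -149.4, 205.4]
eef_rot: [-3.141, -0.0, 1.792]
wrist_force: [0.2, -0.0, 0.4]
finger_gap: 94.2
```

```bash
cat > m.py <<'E'
import sys
from h import *
tag=sys.argv[1]
s=manip.read_state();pose=(s["eef_pos"],s["eef_rot"]);print(s["clock"],pose,s["finger_gap"],s["wrist_force"].round(1),s["joints"].round(2))
p,d=manip.camera("wrist");cv2.imwrite(f"pics/w_{tag}.png",p[:,:,::-1])
Q=cloud("wrist",d,pose).reshape(-1,3);Q=Q[np.isfinite(Q).all(1)]
c,sn=np.cos(np.radians(12.6)),np.sin(np.radians(12.6))
for nm,m0,z0 in (("clip",(548,-150),150),("handle",(520,-42),145)):
    S=Q[(np.hypot(Q[:,0]-m0[0],Q[:,1]-m0[1])<36)&(Q[:,2]>z0)&(Q[:,2]<162)]
    if len(S)<30: print(nm,len(S));continue
    a=S[:,0]*c+S[:,1]*sn;b=-S[:,0]*sn+S[:,1]*c
    pa=np.percentile(a,[.5,99.5]);pb=np.percentile(b,[.5,99.5]);m=(pa.mean(),pb.mean())
    print(nm,len(S),pa.round(1),pb.round(1),np.percentile(S[:,2],[1,99]).round(1),np.round([m[0]*c-m[1]*sn,m[0]*sn+m[1]*c],1))
E
python3 m.py 1
```

```text
1.275 (array([ 548.85875343, -149.37593988,  205.40411253]), array([-3.14149633e+00, -1.93493391e-04,  1.79173000e+00])) 94.22606665419987 [ 0.2 -0.   0.4] [-0.33  0.34  1.47  0.    1.33 -0.55]
clip 1571 [481.5 522.7] [-276.6 -253.8] [150.  160.2] [ 547.8 -149.3]
handle 1111 [488.5 509.7] [-177.3 -129.8] [145.1 156.3] [520.6 -41. ]
```

View pics/w_1.png

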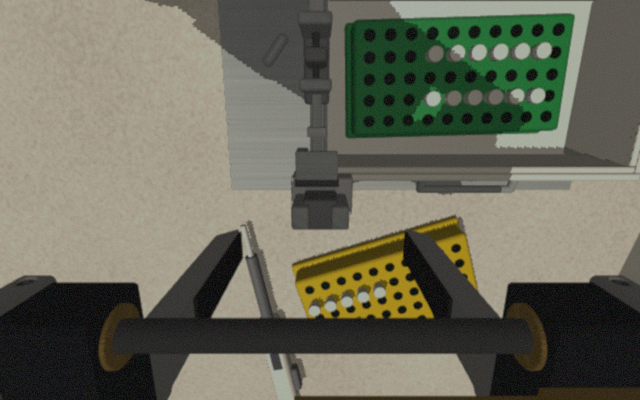

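>>> play_rows([
  {"x":0,"y":-0.001,"z":0.03,"wx":0,"wy":0,"wz":0,"grip":0.75},
  {"x":0,"y":0,"z":0.03,"wx":0,"wy":0,"wz":0,"grip":0.75},
  {"x":0,"y":0,"z":0.02,"wx":0,"wy":0,"wz":0,"grip":0.7},
  {"x":0,"y":0,"z":0.005,"wx":0,"wy":0,"wz":0,"grip":0.6},
  {"x":0,"y":0,"z":0,"wx":0,"wy":0,"wz":0,"grip":0.5},
  {"x":0,"y":0,"z":0,"wx":0,"wy":0,"wz":0,"grip":0.45},
  {"x":0,"y":0,"z":0,"wx":0,"wy":0,"wz":0,"grip":0.2},
  {"x":0,"y":0,"z":0,"wx":0,"wy":0,"wz":0,"grip":0.2},
  {"x":0,"y":0,"z":0,"wx":0,"wy":0,"wz":0,"grip":0.2},
  {"x":0,"y":0,"z":0,"wx":0,"wy":0,"wz":0,"grip":0.2},
  {"x":0,"y":0,"z":0,"wx":0,"wy":0,"wz":0,"grip":0.2},
], squeeze=20)

```text
clock: 2.7
eef_pos: [547.4, -150.8, 121.6]
eef_rot: [-3.141, 0.0, 1.791]
wrist_force: [-8.4, -0.9, 6.8]
finger_gap: 27.4
```

```bash
python3 m.py 2; python3 - <<'E'
from h import *
p,d=manip.camera("scene");p=p[150:290,200:360,::-1];cv2.imwrite("pics/sc2.png",cv2.resize(p,None,fx=4,fy=4,interpolation=2))
E
```

```text
2.7 (array([ 547.40930037, -150.8266966 ,  121.55936699]), array([-3.14104033e+00,  3.54907982e-04,  1.79065121e+00])) 27.435750951146247 [-8.4 -0.9  6.8] [-0.33  0.42  1.56 -0.    1.16 -0.55]
clip 3078 [477.5 527.6] [-274.8 -253.4] [150.1 161.6] [ 548.1 -148.1]
handle 1409 [488.5 509.8] [-177.3 -149.5] [145.  156.2] [522.8 -50.6]
```

View pics/sc2.png

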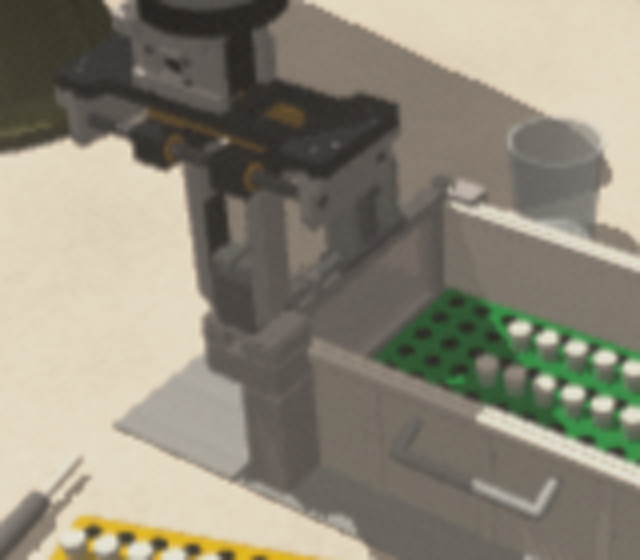

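View pics/w_2.png

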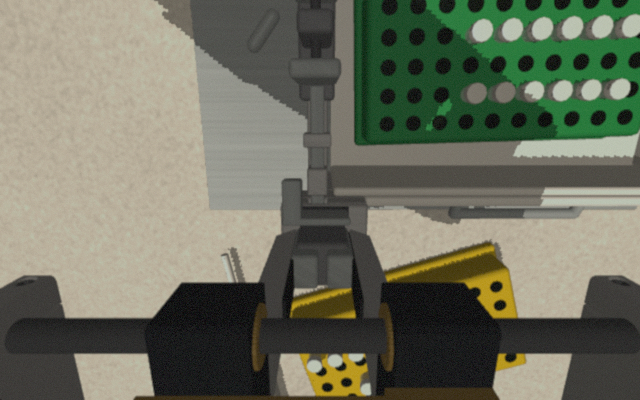

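>>> play_rows([
  {"x":0,"y":0,"z":0,"wx":0,"wy":0,"wz":0,"grip":0.7},
  {"x":0,"y":0,"z":0,"wx":0,"wy":0,"wz":0,"grip":0.7},
  {"x":0,"y":0,"z":0,"wx":0,"wy":0,"wz":0,"grip":0.7},
  {"x":0,"y":0,"z":-0.02,"wx":0,"wy":0,"wz":0,"grip":0.7},
  {"x":0,"y":0,"z":-0.04,"wx":0,"wy":0,"wz":0,"grip":0.7},
  {"x":0,"y":0,"z":-0.025,"wx":0,"wy":0,"wz":0,"grip":0.7},
  {"x":0,"y":0,"z":0,"wx":0,"wy":0,"wz":0,"grip":0.7},
])

```text
clock: 3.68
eef_pos: [548.6, -150.8, 207.3]
eef_rot: [3.138, 0.002, 1.791]
wrist_force: [0.7, -0.1, -0.5]
finger_gap: 66.0
```

```bash
python3 m.py 3; python3 - <<'E'
from h import *
p,d=manip.camera("side");p=p[180:310,240:400,::-1];cv2.imwrite("pics/si3.png",cv2.resize(p,None,fx=4,fy=4,interpolation=2))
E
```

```text
3.675 (array([ 548.574771  , -150.79179113,  207.28183143]), array([3.13823135e+00, 1.97699554e-03, 1.79078115e+00])) 66.00381546290929 [ 0.7 -0.1 -0.5] [-0.33  0.34  1.47  0.    1.33 -0.55]
clip 1553 [481.6 523.1] [-276.3 -253.6] [150.1 160.2] [ 548.1 -149. ]
handle 1079 [488.2 509.7] [-177.1 -129.6] [145.1 156.4] [520.4 -40.8]
```

View pics/si3.png

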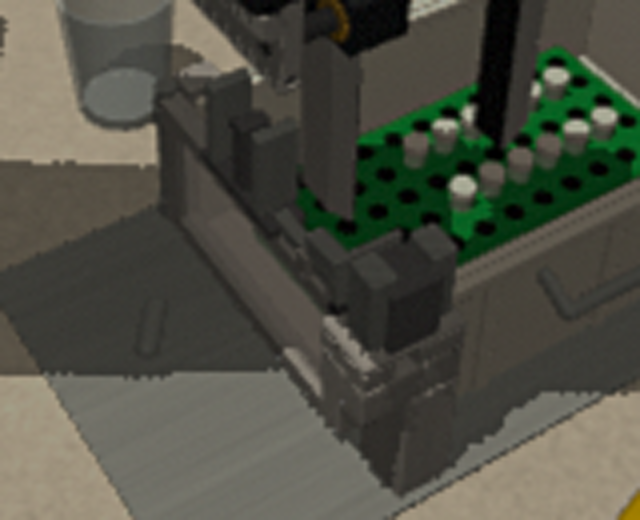

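View pics/w_3.png

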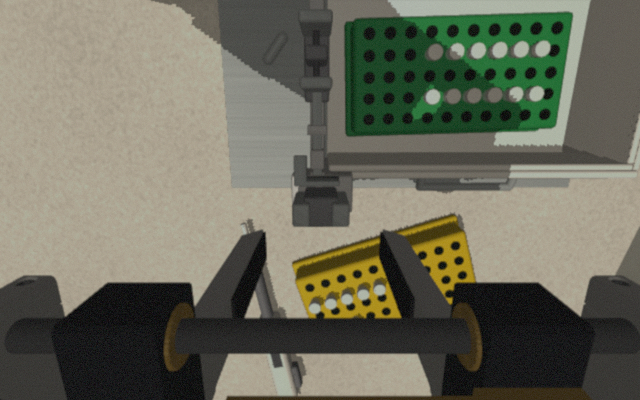

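```bash
python3 - <<'E'
from h import *
c,sn=np.cos(np.radians(12.6)),np.sin(np.radians(12.6))
for tag in ("old","new"):
    d=np.load("pics/side0.npy") if tag=="old" else manip.camera("side")[1]
    Q=cloud("side",d).reshape(-1,3);Q=Q[np.isfinite(Q).all(1)]
    D=Q-[548,-149.8,0];a=D[:,0]*c+D[:,1]*sn;b=-D[:,0]*sn+D[:,1]*c
    for lo in range(12,52,5):
        m=(b>lo)&(b<lo+5)&(abs(a)<30)&(Q[:,2]<160)
        z=Q[m,2]; print(tag,lo,m.sum(),np.percentile(z,[95,99]).round(0) if m.any() else "")
E
```

```text
old 12 93 [121. 122.]
old 17 71 [122. 123.]
old 22 90 [122. 123.]
old 27 71 [122. 123.]
old 32 112 [123. 123.]
old 37 93 [123. 124.]
old 42 61 [122. 123.]
old 47 51 [66. 74.]
new 12 106 [127. 135.]
new 17 151 [146. 146.]
new 22 89 [145. 146.]
new 27 71 [145. 145.]
new 32 71 [144. 145.]
new 37 69 [143. 144.]
new 42 45 [100. 105.]
new 47 70 [ 99. 104.]
```

>>> play_rows([
  {"x":0.0374,"y":-0.002,"z":0,"wx":0,"wy":0,"wz":0,"grip":0.7},
  {"x":0.0375,"y":-0.002,"z":0,"wx":0,"wy":0,"wz":0,"grip":0.7},
  {"x":0.0375,"y":0,"z":0,"wx":0,"wy":0,"wz":0,"grip":0.7},
  {"x":0,"y":0,"z":0,"wx":0,"wy":0,"wz":-9,"grip":0.7},
  {"x":0,"y":0,"z":0,"wx":0,"wy":0,"wz":-9,"grip":0.7},
  {"x":0,"y":0,"z":0,"wx":0,"wy":0,"wz":-9,"grip":0.7},
  {"x":0,"y":0,"z":0,"wx":0,"wy":0,"wz":-9,"grip":0.7},
  {"x":0,"y":0,"z":0,"wx":0,"wy":0,"wz":-9,"grip":0.7},
  {"x":0,"y":0,"z":0,"wx":0,"wy":0,"wz":-9,"grip":0.7},
  {"x":0,"y":0,"z":0,"wx":0,"wy":0,"wz":-9,"grip":0.7},
  {"x":0,"y":0,"z":0,"wx":0,"wy":0,"wz":-9,"grip":0.7},
  {"x":0,"y":0,"z":0,"wx":0,"wy":0,"wz":-9,"grip":0.7},
  {"x":0,"y":0,"z":0,"wx":0,"wy":0,"wz":-9,"grip":0.7},
  {"x":0,"y":0,"z":0,"wx":0,"wy":0,"wz":0,"grip":0.7},
  {"x":0,"y":0,"z":0,"wx":0,"wy":0,"wz":0,"grip":0.7},
])

```text
clock: 5.7
eef_pos: [519.2, -41.7, 204.9]
eef_rot: [3.141, -0.001, -2.925]
wrist_force: [-0.1, 0.1, -0.5]
finger_gap: 66.0
```

```bash
python3 m.py 4
```

```text
5.7 (array([519.20589072, -41.73020064, 204.86102325]), array([ 3.14124221e+00, -8.40188213e-04, -2.92513864e+00])) 66.00454260729798 [-0.1  0.1 -0.5] [-0.15  0.24  1.6   0.    1.3  -1.94]
clip 1657 [481.  522.2] [-276.  -253.4] [150.1 160.2] [ 547.3 -148.9]
handle 758 [487.7 509.2] [-177.  -129.7] [145.1 156.1] [519.9 -40.9]
```

View pics/w_4.png

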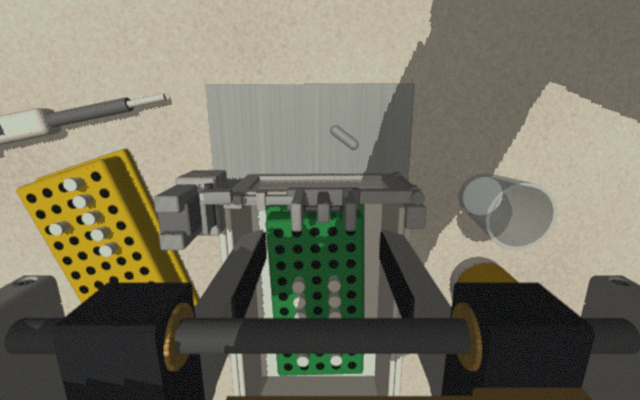

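>>> play_rows([
  {"x":-0.001,"y":0,"z":0.03,"wx":0,"wy":0,"wz":0,"grip":0.7},
  {"x":0,"y":0,"z":0.03,"wx":0,"wy":0,"wz":0,"grip":0.7},
  {"x":0,"y":0,"z":0.022,"wx":0,"wy":0,"wz":0,"grip":0.7},
  {"x":0,"y":0,"z":0.01,"wx":0,"wy":0,"wz":0,"grip":0.7},
  {"x":0,"y":0,"z":0,"wx":0,"wy":0,"wz":0,"grip":0.55},
  {"x":0,"y":0,"z":0,"wx":0,"wy":0,"wz":0,"grip":0.2},
  {"x":0,"y":0,"z":0,"wx":0,"wy":0,"wz":0,"grip":0.2},
  {"x":0,"y":0,"z":0,"wx":0,"wy":0,"wz":0,"grip":0.2},
  {"x":0,"y":0,"z":0,"wx":0,"wy":0,"wz":0,"grip":0.2},
  {"x":0,"y":0,"z":0,"wx":0,"wy":0,"wz":0,"grip":0.2},
  {"x":0,"y":0,"z":0,"wx":0,"wy":0,"wz":0,"grip":0.2},
], squeeze=30)

```text
clock: 7.12
eef_pos: [520.6, -40.9, 114.4]
eef_rot: [3.141, 0.001, -2.922]
wrist_force: [-2.6, 5.7, 3.7]
finger_gap: 28.5
```

```bash
python3 m.py 5
```

```text
7.125 (array([520.60472401, -40.90223207, 114.35394112]), array([ 3.14095888e+00,  1.23414990e-03, -2.92157668e+00])) 28.47698208296599 [-2.6  5.7  3.7] [-0.15  0.33  1.7   0.    1.11 -1.94]
clip 3978 [480.9 520.4] [-275.8 -253.1] [150.1 160. ] [ 546.2 -148.8]
handle 2676 [487.7 509. ] [-178.9 -127.3] [145.1 161.6] [519.7 -40.7]
```

View pics/w_5.png

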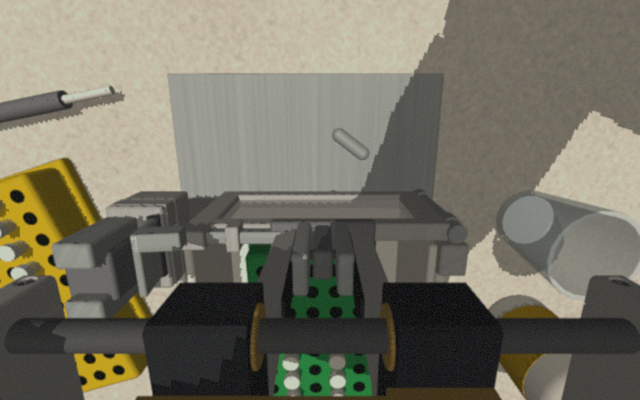

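>>> play_rows([
  {"x":0.0044,"y":0.0001,"z":0,"wx":0,"wy":0,"wz":3,"grip":0.2},
  {"x":0.0044,"y":0.0001,"z":0,"wx":0,"wy":0,"wz":3,"grip":0.2},
  {"x":0.0044,"y":0.0001,"z":0,"wx":0,"wy":0,"wz":3,"grip":0.2},
  {"x":0.0044,"y":0.0001,"z":0,"wx":0,"wy":0,"wz":3,"grip":0.2},
  {"x":0.0044,"y":0.0001,"z":0,"wx":0,"wy":0,"wz":3,"grip":0.2},
  {"x":0.0044,"y":0.0001,"z":0,"wx":0,"wy":0,"wz":3,"grip":0.2},
])

```text
clock: 7.92
eef_pos: [494.5, -42.9, 114.4]
eef_rot: [3.141, 0.002, 3.046]
wrist_force: [0.8, 4.6, 1.7]
finger_gap: 28.4
```

```bash
python3 m.py 6
```

```text
7.925 (array([494.54526249, -42.91688247, 114.40950745]), array([3.14106759e+00, 1.90998350e-03, 3.04579635e+00])) 28.387646304094467 [0.8 4.6 1.7] [-0.16  0.28  1.77  0.    1.09 -1.64]
clip 2018 [480.9 511.3] [-276.  -253.3] [150.1 160. ] [ 541.9 -150.1]
handle 1515 [462.7 486.2] [-164.9 -131.9] [145.  161.2] [495.4 -41.3]
```

View pics/w_6.png

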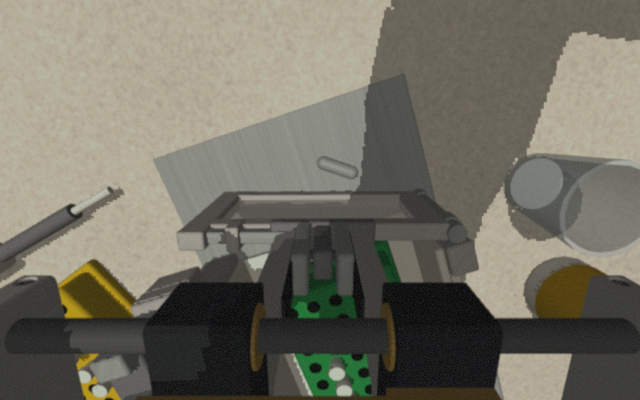

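>>> play_rows([
  {"x":0.0059,"y":0.0002,"z":0,"wx":0,"wy":0,"wz":4,"grip":0.2},
  {"x":0.0059,"y":0.0002,"z":0,"wx":0,"wy":0,"wz":4,"grip":0.2},
  {"x":0.0059,"y":0.0002,"z":0,"wx":0,"wy":0,"wz":4,"grip":0.2},
  {"x":0.0059,"y":0.0002,"z":0,"wx":0,"wy":0,"wz":4,"grip":0.2},
  {"x":0.0059,"y":0.0002,"z":0,"wx":0,"wy":0,"wz":4,"grip":0.2},
  {"x":0.0059,"y":0.0002,"z":0,"wx":0,"wy":0,"wz":4,"grip":0.2},
  {"x":0.0059,"y":0.0002,"z":0,"wx":0,"wy":0,"wz":4,"grip":0.2},
  {"x":0.0059,"y":0.0002,"z":0,"wx":0,"wy":0,"wz":4,"grip":0.2},
], squeeze=30)

```text
clock: 8.98
eef_pos: [451.2, -26.6, 114.4]
eef_rot: [3.141, 0.002, 2.487]
wrist_force: [1.8, -0.8, 3.9]
finger_gap: 28.6
```

```bash
python3 m.py 7
```

```text
8.975 (array([451.18364821, -26.63066662, 114.35977787]), array([3.14113438e+00, 2.13292735e-03, 2.48719235e+00])) 28.62006771769183 [ 1.8 -0.8  3.9] [-0.14  0.19  1.89 -0.    1.06 -1.06]
clip 0
handle 0
```

View pics/w_7.png

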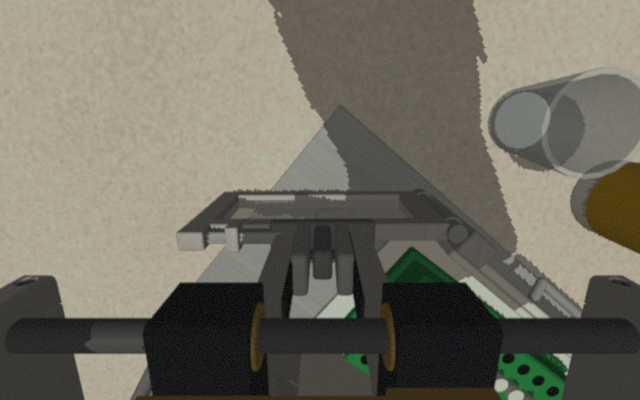

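Gate follows firmly at about 50° (handle steady at (322,255)). Continuing past the check to ~78°.

>>> play_rows([
  {"x":0.0059,"y":0.0002,"z":0,"wx":0,"wy":0,"wz":4,"grip":0.2},
  {"x":0.0059,"y":0.0002,"z":0,"wx":0,"wy":0,"wz":4,"grip":0.2},
  {"x":0.0059,"y":0.0002,"z":0,"wx":0,"wy":0,"wz":4,"grip":0.2},
  {"x":0.0059,"y":0.0002,"z":0,"wx":0,"wy":0,"wz":4,"grip":0.2},
  {"x":0.0059,"y":0.0002,"z":0,"wx":0,"wy":0,"wz":4,"grip":0.2},
  {"x":0.0059,"y":0.0002,"z":0,"wx":0,"wy":0,"wz":4,"grip":0.2},
  {"x":0.0059,"y":0.0002,"z":0,"wx":0,"wy":0,"wz":4,"grip":0.2},
  {"x":0,"y":0,"z":0,"wx":0,"wy":0,"wz":0,"grip":0.2},
  {"x":0,"y":0,"z":0,"wx":0,"wy":0,"wz":0,"grip":0.2},
  {"x":0,"y":0,"z":0,"wx":0,"wy":0,"wz":0,"grip":0.2},
  {"x":0,"y":0,"z":0,"wx":0,"wy":0,"wz":0,"grip":0.2},
])

```text
clock: 10.4
eef_pos: [425.4, 4.9, 114.3]
eef_rot: [3.142, 0.001, 2.002]
wrist_force: [-4.0, -5.0, 7.5]
finger_gap: 28.2
```

```bash
python3 m.py 8; python3 - <<'E'
from h import *
p,d=manip.camera("side");p=p[:,:,::-1];cv2.imwrite("pics/si8.png",p)
p,d=manip.camera("scene");p=p[:,:,::-1];cv2.imwrite("pics/sc8.png",p)
print(manip.read_state())
E
```

```text
10.4 (array([425.40731071,   4.89414706, 114.32158931]), array([3.14152507e+00, 1.47803227e-03, 2.00163356e+00])) 28.233799061428762 [-4.  -5.   7.5] [-0.07  0.13  1.96 -0.    1.05 -0.5 ]
clip 0
handle 0
{'clock': 10.55, 'joints': array([-7.38121096e-02,  1.29915471e-01,  1.95818372e+00, -1.44969691e-03,
        1.05271278e+00, -5.03927388e-01]), 'qd': array([ 2.87036435e-05,  1.97497859e-04, -8.51641863e-04,  5.35214053e-04,
       -9.58133169e-04, -2.81481108e-04]), 'effort': array([  2.28623629, -35.53016424, -29.57740009,   1.30913135,
        -1.06073733,  -0.09568495]), 'eef_pos': array([425.4071851 ,   4.90079536, 114.33638662]), 'eef_rot': array([3.14151784e+00, 1.48012995e-03, 2.00162897e+00]), 'wrist_force': array([-4.40252339, -5.8108253 ,  8.82432105]), 'moment': array([-1.04613436,  0.94117696, -0.04293961]), 'finger_gap': 28.62090917508633}
```

View pics/w_8.png

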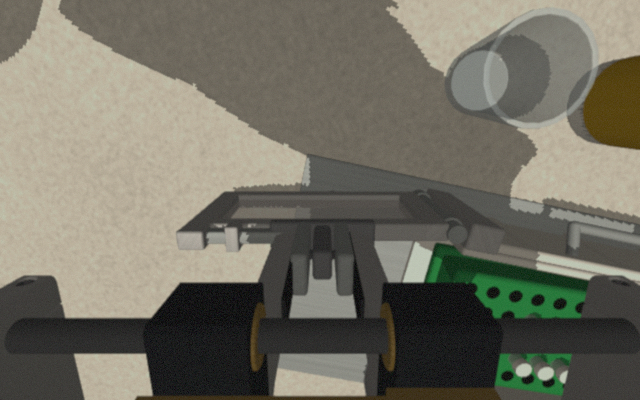

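View pics/si8.png

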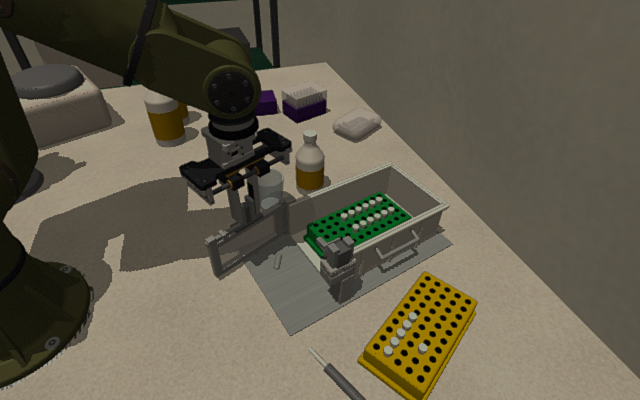

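View pics/sc8.png

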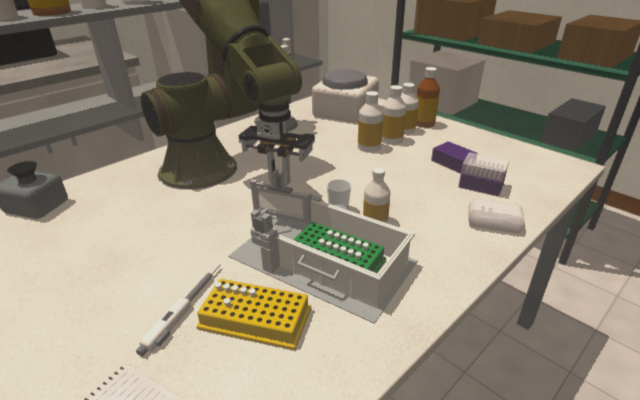

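```bash
python3 - <<'E'
from h import *
c,sn=np.cos(np.radians(12.6)),np.sin(np.radians(12.6))
Q=cloud("side",manip.camera("side")[1]).reshape(-1,3);Q=Q[np.isfinite(Q).all(1)]
D=Q-[548,-149.8,0];a=D[:,0]*c+D[:,1]*sn;b=-D[:,0]*sn+D[:,1]*c
m=(b>17)&(b<35)&(abs(a)<30)&(Q[:,2]<160);print(m.sum(),np.percentile(Q[m,2],99))
s=manip.read_state();print(s["clock"],abs(s["qd"]).max())
manip.sign_off()
E
```

```text
317 146.41246957735714
10.6 0.0012888035397044635
the job is handed in; nothing more can be done
```

I pinched the safety clip until the hasp sprang up, squeezed the handle and swung the gate out past its check. I handed in with the gate held wide open and still at 10.6 s.

**Last checks before hand-in:**
- **Gate angle:** both the tool's turn and the handle's position put it at about 1.35 rad. The wrist picture shows the handle still squarely between the fingers, which read 28–29 mm apart.
- **Hasp:** still up, with its top at about 146 mm by side-camera depth (it was about 123 mm when down).
- **Stillness:** joint speeds were about 0.001 rad/s or less.
- **Bench:** by eye in the scene and side pictures, the racks, pipette, bottle and beaker had not moved. I did not measure this.

**Disagreements:**
- The finger opening read 27–29 mm against the 30 mm stated for both the pinched clip and the squeezed handle. I took this as the gripper's squeeze and sensor bias.
- The three cameras disagreed by up to about 4 mm on the clip and handle positions. I used values between them, and both grips worked.
- The wrist force while holding was about 11 N in total, mostly vertical. I did not measure the finger force on the gate directly, only set the squeeze to 30 N.

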